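# Clear the transfer tube and cap the lab bottle

### The job

The transfer is finished: lift the bent steel tube off the open bottle and its beaker and hang it level in the two notches of the blue rest. Then put the loose blue screw cap on the bottle, square on its thread: turn it backwards (anticlockwise from above) until it drops into the thread, then screw it clockwise fully home and let go. Do not drop the tube onto the bench and leave the other labware where it stands.

Things in the scene. Friction and masses are not known exactly. Their poses are not given: they have to be found in the camera images.
- bottle: Open clear glass bottle, 70 mm across, fixed to the bench in a dark steel foot (disc 96 mm across, 12 mm high). Origin: on its axis at bench level, z up; its x axis points towards the beaker. On top a white threaded collar: neck 38 mm across, thread 49 mm across. The collar's angle differs each time and does NOT follow the bottle's yaw; it does not turn under less than 8 N m.
- thread_top (a point): On the bottle's axis, 119 mm above the bench: where the cap's origin lies while its lugs rest on the tops of the three threads, which are level. Between threads are three gaps 32 degrees wide for the 10-degree lugs. At the clockwise end of each thread a stop post stands 4 mm proud: a cap resting here jams when turned clockwise, but drops when turned anticlockwise by at most about 100 degrees.
- thread_drop (a point): On the bottle's axis, 110.5 mm above the bench: where the cap's origin lies once it has dropped (by 8.5 mm) into the gaps. From here it turns clockwise by 80 to 110 degrees, sinking 4 mm more, to a hard stop. Turned anticlockwise it meets the stop posts.
- thread_home (a point): On the bottle's axis, 106.5 mm above the bench: where the cap's origin lies when screwed fully home against the hard stop.
- bottle_mouth (a point): Centre of the bottle's rim, 125 mm above the bench, on the bottle's axis. The neck is tapered over its top 3 mm, which helps to centre the cap.
- beaker: Tall clear glass beaker with a pink tag, 70 mm in diameter, rim 125 mm above the bench, fixed about 130 mm from the bottle. Origin: centre of its underside.
- tube: Bent steel tube, 10 mm thick, 60 to 130 g: a level bar along its x axis (straight from x = -55 to +55 mm), ends bent down (-z) into legs 130 mm apart that reach 60 mm below the bar's axis. Origin: middle of the bar, on its axis. It starts with the bar on the rims of bottle and beaker, a leg inside each: lift straight up 65 mm or more to free it. Same after a half turn about z.
- rest: Blue rest fixed to the bench: base 110 x 70 x 10 mm, two uprights at x = -40 and +40 mm (8 mm thick), each with an open V notch on top, 30 mm wide at its mouth (110 mm above the bench), 80 degrees between its sides. Origin: centre of its underside. The tube's bar must lie along its x axis through both notches, legs hanging down outside the uprights.
- rest_seat (a point): Point midway between the two notches where the middle of the tube's bar lies when it rests in both, 99.8 mm above the bench.
- cap: Loose blue ribbed screw cap, 60 mm across, 38 mm high, 55 to 110 g, standing on the bench open side down. Origin: centre of its underside, z up through its closed top. Inside 24 mm deep, with three lugs 120 degrees apart (4 mm high, at the lower edge) leaving 42 mm clear over the neck. Grip it round its upper 16 mm. On the stop posts it would stand 4 mm above thread_top.
- cap_top (a point): Centre of the cap's top face, 38 mm above its origin.
- vial1: Bystander: closed clear bottle with blue cap, 56 mm across, 115 mm high. Origin: centre of its underside.
- vial2: Bystander: the same with a paper label.
- vial3: Bystander: the same as the first.
- amber: Bystander: amber bottle with red cap, 84 mm across, 190 mm high. Origin: centre of its underside.
- smallbeaker: Bystander: empty glass beaker, 64 mm across, 80 mm high. Origin: centre of its underside.
- jar: Bystander: white jar, 68 mm across, 75 mm high. Origin: centre of its underside.
- spatula: Bystander: steel spatula, 170 mm long, lying on the bench along its x axis. Origin: near the middle of its length.

How it is judged (in metres and radians):
On the way, in this order (a step that is already met when the one before it is completed fails the run):
1. the bent tube lies in both notches of the rest, released (x of tube in the frame of rest_seat between -0.016 and 0.016 m and y of tube in the frame of rest_seat between -0.004 and 0.004 m and z of tube in the frame of rest_seat between -0.003 and 0.003 m and angle between the x axis of tube and the x axis of rest, either way round below 0.08 rad and angle between tube's own z axis and vertical below 0.25 rad and contact force between tube and the fingers below 0.05 N), for 0.2 s.
2. the cap, square on the neck, has dropped into the thread gaps (horizontal distance between cap and bottle below 0.004 m and angle between cap's own z axis and vertical below 0.07 rad and z of cap in the frame of bottle between 0.104 and 0.1125 m), for 0.1 s.
3. the cap is screwed fully home (horizontal distance between cap and bottle below 0.004 m and angle between cap's own z axis and vertical below 0.07 rad and z of cap in the frame of bottle between 0.104 and 0.1078 m), for 0.2 s.
At the end, for the whole second after the job is handed in: Tube in both notches: bar along the rest within 0.08 rad, its middle within 16 mm along, 4 mm across, 3 mm in height of the seat, legs down within 0.25 rad. Cap within 4 mm of the bottle axis and 0.07 rad of level, underside 104 to 107.8 mm above the bench. Both released, at rest (all of step 1 and all of step 3 and linear speed of cap below 0.02 m/s and linear speed of tube below 0.03 m/s); the robot touches nothing.
It fails at once if the tube is dropped onto the bench (height (world z) of tube below 0.06 m).
It fails at once if a bystander is pushed more than 30 mm or knocked over (distance of any of vial1, vial2, vial3, amber, smallbeaker, jar, spatula from where it was at the start of the episode above 0.03 m or angle between any of vial1, vial2, vial3, amber, smallbeaker, jar's own z axis and vertical above 0.5 rad).
It also fails if it takes over 72 s, if anything falls off the work surface, if the arm or the gripper's body presses on something with over 40 N, if the wrist force passes 120 N, or if a joint passes its speed limit or range.

### The arm

A 6-joint arm with a two-finger parallel gripper is mounted at the origin on the work surface. World frame = base frame: x ahead of the robot, y to its left, z up, the work surface at z = 0. Lengths are in m, angles in degrees, forces in N, time in s.
With the tool pointing down it reaches from about 0.4 to 0.825 m from the base axis. Payload 7 kg.
Tool frame: the origin (TCP) lies between the finger pads; the fingertips stand 25 mm ahead of it and the grasp point (between the pads) lies 6 mm ahead of it; z points along the fingers, y is the line along which they close (so a half turn about z gives the same grasp; the last joint's range is limited). The gripper opens to 88 mm and grips with 3 to 60 N. Pads are 19 mm wide; open, the fingers measure 130 mm over their backs; the gripper's body (78 mm by 193 mm) begins 47 mm behind the grasp point.
Start: joints at [91.965, 20.546, 0.682, 0, -70.136, -16.507], TCP at [0.169, 0.653, 0.252] pointing down, gripper open.
Joint ranges: [-176.03, 176.03], [-82.01, 121.73], [-58.28, 71.71], [-173.87, 95.51], [-174.79, -0.11], [-173.66, 173.66]. Speed limits (degrees/s): [136.94, 136.94, 172.46, 180, 180, 180].

### API

Orientations are given as [roll, pitch, yaw] about the fixed x, y, z axes, in that order (R = Rz(yaw) Ry(pitch) Rx(roll)).
In Python, from plant import ctrl gives the robot as it stands.
- The arm moves only by the shell command python3 drive.py 'ROWS'. ROWS is one flat JSON list of numbers that holds 1 to 8 rows one after another, with no inner brackets; each row has 5 numbers: dx, dy, dz in a scale on which 1.0 is 0.6 m, then a turn about the tool's z in normalised numbers (1 is 60 degrees), then the finger opening in m; each row is the pose to reach, as a shift and turn from the pose commanded when the command began, along the tool's axes at that moment; what a row does not reach only later rows make up. A row lasts 1/8 s, in which the tool goes at most 0.0625 m and 10.7 degrees, less where a joint would pass 70% of its speed; a pose out of reach is approached as far as the arm can. The fingers move at their own pace and stop on an object; the grip force is fixed at half the most. Time passes only in rows, so rows that do not move let the fingers close. It prints the time, the measured TCP pose, the force, the opening and the grip force at its end. A shift or turn number past 1, either way, is cut back to 1. Input that does not fit is refused with a message, and nothing moves.
- ctrl.get_obs(): the state, without advancing time (a new reading comes with each control period).
- ctrl.snapshot(name): name is "side" or "top" or "wrist"; returns a dict with "frame" (420x560x3 uint8, red, green, blue), "z_map" (420x560 float32, m along the optical axis (not along the pixel's ray), 0 where there is no reading), "fovy" (degrees; the focal length in pixels is half the picture's height over the tangent of half this angle, whatever the lens; pixels are square), "cx", "cy" (the principal point, pixels), "R" (3x3) and "t" (3): a world point X has camera coordinates R X + t; the wrist camera has in their place "T_tool_cam" (4x4, takes a point from camera to tool coordinates, whose origin is the TCP and whose axes are the flange's). Camera axes: x right, y down, z forward; pixel columns grow to the right and rows downward; lengths in m; the calibration is good to about 2 mm. The wrist camera is an equidistant fisheye: a pixel r from the principal point sees the ray r / f radians off the axis. A picture is of the moment at which its call begins: read the wrist's pose just before it.
- ctrl.close_job(): hands the job in; it is judged then, once.
The state is a dict: "clock": time; "joint_pos": joint angles; "qvel": joint speeds; "tau": joint torques, N m; "tool_pos": TCP position; "orientation": TCP orientation; "force": force on the tool from outside, world axes, zero at the start; "moment": the same for the moment, N m; "opening": finger opening in m; "gripper_force": force on a finger pad.
Only numpy, scipy, OpenCV 4.12 (cv2) and the standard library are available. Lean on these libraries where they do the work, as an engineer would, in place of code of your own. Each camera call takes 0.05 s, during which the arm holds its last target. There are 200 camera calls.

## Working session

There is one attempt and no reset: what is moved stays moved. The work goes in short steps, Python scripts to look and compute and a shell command to move; the robot and the scene stay as the last step left them, time stands still between calls to the robot, and variables do not carry over. Pictures are saved under pics/ and viewed, at most 10 in all, crops included, and the job is handed in when it is done.

```bash
ls; mkdir -p pics
python3 - <<'E'
from plant import ctrl
import cv2,numpy as np,pickle
print(ctrl.get_obs())
for n in("top","side"):
    s=ctrl.snapshot(n); cv2.imwrite(f"pics/{n}0.png",s["frame"][:,:,::-1]); pickle.dump(s,open(n+"0.pkl","wb"))
    print(n,s["fovy"],s["cx"],s["cy"],s["R"],s["t"],(s["z_map"]>0).mean())
E
```

```text
drive.py
pics
plant.py
{'clock': 0.0, 'joint_pos': array([ 9.19668910e+01,  2.05893030e+01,  6.34798917e-01, -2.04773669e-02,
       -7.01365896e+01, -1.65078934e+01]), 'qvel': array([ 0.02156582, -0.02974879, -0.0541372 , -0.06679487,  0.05232042,
       -0.03765759]), 'tau': array([ 2.03467163e-03, -5.82731438e+01,  2.93045783e+01,  6.99692577e+00,
        6.83535865e-03, -1.56391293e-04]), 'tool_pos': array([0.1693708 , 0.65294322, 0.25065339]), 'orientation': array([ 1.79907191e+02, -7.42974982e-03, -1.45479695e+01]), 'force': array([ 0.1072166 ,  0.42663639, -0.71703489]), 'moment': array([ 0.03954392,  0.02010228, -0.02806208]), 'gripper_force': 0.0, 'opening': 0.08780593463685867}
top 50.39636604715799 278.60116616483464 213.18192565556163 [[-0.0182021  -0.9998247  -0.00438842]
 [-0.9900371   0.0186365  -0.13956796]
 [ 0.13962528  0.00180427 -0.99020277]] [-0.03701117  0.56019533  1.11394248] 0.9958630952380952
side 49.18611104332102 274.0062690306654 197.94154106032084 [[ 0.96953248 -0.24403509 -0.02129879]
 [-0.16749003 -0.59694664 -0.78460295]
 [ 0.17875641  0.76426539 -0.6196326 ]] [-0.54322661  0.15430981  1.30352147] 0.996016156462585
```

View pics/top0.png

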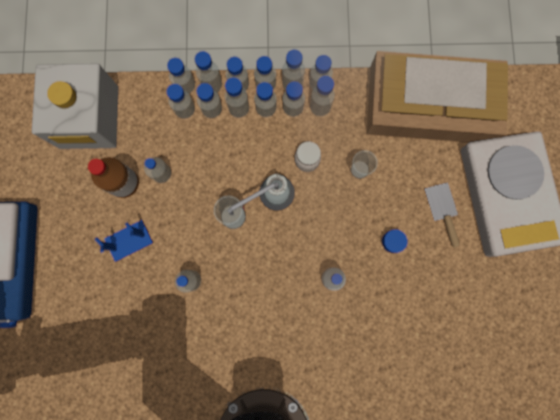

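View pics/side0.png

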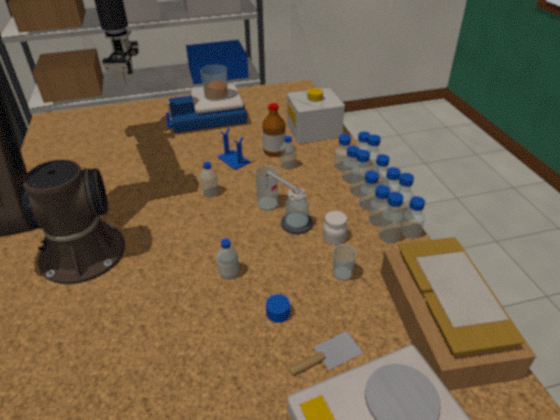

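The top view shows the tube between the beaker (231,210) and bottle (277,190), the rest at (128,240) and the cap at (395,241). The side view agrees: cap (278,308), rest (235,150), tube (285,182).

```bash
cat > h.py <<'E'
import numpy as np,cv2
def foc(s): return s["frame"].shape[0]/2/np.tan(np.radians(s["fovy"]/2))
def cloud(s):
    z=s["z_map"];v,u=np.mgrid[:z.shape[0],:z.shape[1]];f=foc(s)
    P=np.dstack([(u-s["cx"])/f*z,(v-s["cy"])/f*z,z])
    return (P-s["t"])@s["R"]
def plane(s,uv,h):
    uv=np.atleast_2d(np.float64(uv));f=foc(s)
    d=np.c_[(uv[:,0]-s["cx"])/f,(uv[:,1]-s["cy"])/f,np.ones(len(uv))]@s["R"]
    c=-s["t"]@s["R"]
    return c+d*((h-c[2])/d[:,2])[:,None]
def proj(s,X):
    p=np.atleast_2d(X)@s["R"].T+s["t"];return p[:,:2]/p[:,2:]*foc(s)+[s["cx"],s["cy"]]
E
python3 - <<'E'
import pickle,numpy as np,cv2
from h import *
for n in("top","side"):
    s=pickle.load(open(n+"0.pkl","rb"));C=cloud(s);hsv=cv2.cvtColor(s["frame"],cv2.COLOR_RGB2HSV)
    blue=cv2.inRange(hsv,(105,150,50),(130,255,255))
    k,lab,st,ce=cv2.connectedComponentsWithStats(blue)
    for i in range(1,k):
        if st[i,4]<25: continue
        p=C[lab==i]; q=p[:,2]; top=p[q>np.percentile(q,90)-.006]
        print(n,ce[i].round(),st[i,4],"med",np.median(p,0).round(4),"zmax",np.percentile(q,95).round(4),"topmean",top.mean(0).round(4), "bb",((top.min(0)+top.max(0))/2).round(4))
    # tube: points at height .125-.14 in region
    near=(C[:,:,2]>.118)&(C[:,:,2]<.145)&(C[:,:,0]>.3)&(C[:,:,0]<.75)&(abs(C[:,:,1])<.25)
    k,lab,st,ce=cv2.connectedComponentsWithStats(near.astype(np.uint8))
    for i in range(1,k):
        if st[i,4]<30: continue
        p=C[lab==i]; r=cv2.minAreaRect(p[:,:2].astype(np.float32)*1000); print(n,"high",ce[i].round(),st[i,4],p.mean(0).round(4),r)
    bench=C[(abs(C[:,:,0]-.5)<.1)&(abs(C[:,:,1])<.3)&(C[:,:,2]<.01)][:,2]; print("bench z",np.median(bench))
s=pickle.load(open("top0.pkl","rb"))
a=cv2.resize(s["frame"][140:290,70:420],None,fx=2.28,fy=2.28,interpolation=3)[:,:,::-1]
s=pickle.load(open("side0.pkl","rb"))
b=cv2.resize(s["frame"][110:250,200:350],None,fx=1.75,fy=1.75,interpolation=3)[:,:,::-1]
c=np.zeros((a.shape[0]+b.shape[0],798,3),np.uint8);c[:a.shape[0],:a.shape[1]]=a;c[a.shape[0]:,:b.shape[1]]=b;c=c[:600]
cv2.imwrite("pics/crop.png",c)
E
```

```text
top [203.  60.] 197 med [0.9256 0.1309 0.1504] zmax 0.1537 topmean [0.9244 0.1304 0.1569] bb [0.6729 0.0496 0.6641]
top [264.  65.] 185 med [ 0.9264 -0.0177  0.1205] zmax 0.1239 topmean [ 0.9276 -0.0173  0.121 ] bb [ 0.9279 -0.0164  0.1221]
top [176.  66.] 190 med [0.9259 0.2048 0.1203] zmax 0.1242 topmean [0.9248 0.2044 0.1275] bb [0.6728 0.0872 0.6493]
top [234.  65.] 185 med [0.9255 0.0577 0.1206] zmax 0.1243 topmean [0.9278 0.0572 0.121 ] bb [0.9279 0.0568 0.1217]
top [233.  86.] 203 med [0.8573 0.0574 0.1505] zmax 0.1532 topmean [0.8583 0.0572 0.1507] bb [0.8591 0.0575 0.1512]
top [264.  91.] 195 med [ 0.8564 -0.017   0.1207] zmax 0.1237 topmean [ 0.8531 -0.0181  0.1329] bb [ 0.638  -0.0255  0.6491]
top [291.  90.] 85 med [ 0.8574 -0.084   0.1204] zmax 0.123 topmean [ 0.8577 -0.0833  0.1205] bb [ 0.8586 -0.0828  0.1207]
top [175.  92.] 195 med [0.8572 0.2055 0.1201] zmax 0.1233 topmean [0.8536 0.2032 0.1325] bb [0.6381 0.0872 0.6489]
top [205.  92.] 199 med [0.8575 0.1305 0.1204] zmax 0.1239 topmean [0.856  0.1301 0.1268] bb [0.6387 0.0496 0.6492]
top [150. 163.] 60 med [0.6786 
[... 1920 characters left out ...]
 -0.5196  0.5167]
side [389. 195.] 310 med [ 0.8534 -0.158   0.131 ] zmax 0.1515 topmean [ 0.8454 -0.1891  0.1637] bb [ 0.5965 -0.5947  0.531 ]
side [417. 203.] 145 med [ 0.9232 -0.1764  0.118 ] zmax 0.1217 topmean [ 0.926  -0.1728  0.1195] bb [ 0.9256 -0.174   0.1199]
side [225. 243.] 55 med [ 0.3884 -0.1909  0.1141] zmax 0.1169 topmean [ 0.3886 -0.188   0.1147] bb [ 0.3885 -0.1857  0.1139]
side [278. 308.] 513 med [ 0.4793 -0.3615  0.037 ] zmax 0.0407 topmean [ 0.4796 -0.3597  0.0483] bb [ 0.4134 -0.6793  0.4756]
side high [281. 181.] 333 [0.5854 0.014  0.126 ] ((579.5302734375, 16.680320739746094), (70.67554473876953, 192.21206665039062), 21.798124313354492)
bench z 0.00025506281586947237
```

View pics/crop.png

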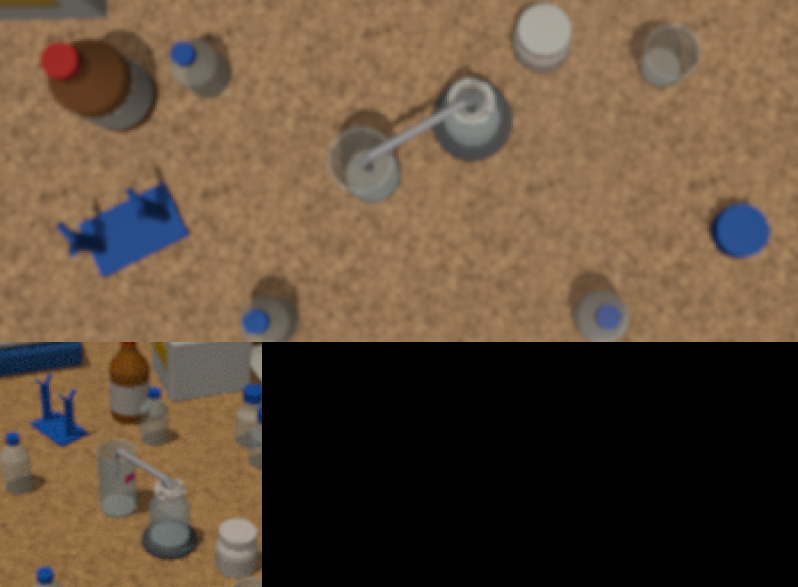

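Run:
```python
import pickle,numpy as np,cv2
from h import *
def rect(p):
    (c,wh,a)=cv2.minAreaRect((p[:,:2]*1000).astype(np.float32)); return np.round(c,1),np.round(wh,1),round(a,1)
for n in("top","side"):
    s=pickle.load(open(n+"0.pkl","rb"));C=cloud(s);hsv=cv2.cvtColor(s["frame"],cv2.COLOR_RGB2HSV)
    X,Y,Z=C[:,:,0],C[:,:,1],C[:,:,2]
    blue=cv2.inRange(hsv,(105,120,30),(130,255,255))>0
    r=blue&(abs(X-.497)<.12)&(abs(Y-.345)<.1)
    er=cv2.erode(r.astype(np.uint8),np.ones((2,2)))>0
    print(n,"base",rect(C[r&(Z>.004)&(Z<.015)]))
    m=(r&(Z>.088)&(Z<.115)).astype(np.uint8); k,lab,st,ce=cv2.connectedComponentsWithStats(m,connectivity=8)
    for i in range(1,k):
        if st[i,4]>4: print("  notch",st[i,4],C[lab==i].mean(0).round(4),rect(C[lab==i]))
    cap=blue&(abs(X-.482)<.06)&(abs(Y+.345)<.06)&(Z>.033)&(Z<.043); print(" cap",C[cap].mean(0),rect(C[cap]),cv2.minEnclosingCircle((C[cap][:,:2]*1000).astype(np.float32)))
    ct=np.column_stack(np.nonzero((blue&(abs(X-.482)<.06)&(abs(Y+.345)<.06)&(Z>.03)).T)).astype(np.float32)
    # tube/collar/foot
    loc=(abs(X-.59)<.13)&(abs(Y-.01)<.12)
    hi=loc&(Z>.1275)&(Z<.142); print(" tube",hi.sum(),rect(C[hi]))
    dark=loc&(hsv[:,:,2]<95)&(abs(Z-.012)<.005);
    if dark.sum()>10: print(" foot",dark.sum(),cv2.minEnclosingCircle((C[dark][:,:2]*1000).astype(np.float32)))
    col=loc&(Z>.108)&(Z<.1275)&(hsv[:,:,1]<60)&(hsv[:,:,2]>130); print(" collar",col.sum(),rect(C[col]))
    am=(abs(X-.66)<.12)&(abs(Y-.36)<.12)&(Z>.13)&(Z<.2); print(" amber",C[am].mean(0),cv2.minEnclosingCircle((C[am][:,:2]*1000).astype(np.float32)))
    g=np.where(loc,np.clip(Z*1800,0,255),0).astype(np.uint8)
    ys,xs=np.nonzero(loc); g=g[ys.min():ys.max(),xs.min():xs.max()]; f=s["frame"][ys.min():ys.max(),xs.min():xs.max(),::-1]
    o=np.hstack([f,np.dstack([g]*3)]); o=cv2.resize(o,(798,int(798/o.shape[1]*o.shape[0])),interpolation=0)[:298]
    print(" crop",xs.min(),ys.min(),798/ (2*f.shape[1])); pickle.dump(o,open(n+"o","wb"))
cv2.imwrite("pics/c2.png",np.vstack([pickle.load(open(n+"o","rb")) for n in("top","side")]))
```

```text
top base (array([498.5, 349.6]), array([ 66.2, 107.2]), 26.3)
  notch 58 [0.515  0.3137 0.101 ] (array([514.4, 314.2]), array([34.4,  8.4]), 25.0)
  notch 36 [0.4819 0.3853 0.1005] (array([482.2, 386.1]), array([30.8,  5.9]), 29.2)
 cap [ 0.48266659 -0.34395135  0.03795764] (array([ 483.3, -344.5]), array([57., 54.]), 89.0) ((481.98126220703125, -344.22625732421875), 29.15674591064453)
 tube 235 (array([584.9,  27.1]), array([ 61.7, 175.9]), 32.7)
 foot 245 ((618.9946899414062, -42.85137176513672), 47.25116729736328)
 collar 188 (array([572. ,   4.9]), array([ 47.2, 179.3]), 44.2)
 amber [0.69711166 0.39120767 0.15135304] ((701.2080078125, 413.3640441894531), 101.67112731933594)
 crop 212 149 4.384615384615385
side base (array([496.8, 342.4]), array([ 64.9, 115.1]), 25.7)
  notch 6 [0.4795 0.3818 0.0916] (array([480. , 381.7]), array([10.7,  1.8]), 39.9)
  notch 8 [0.5158 0.3088 0.093 ] (array([514.5, 309.4]), array([12.3, 10.8]), 79.1)
 cap [ 0.48151375 -0.35179138  0.03800406] (array([ 481.1, -349.6]), array([53.3, 56.1]), 1.2) ((482.51629638671875, -350.02716064453125), 28.570945739746094)
 tube 115 (array([588.6,   9.6]), array([ 36.5, 155.5]), 43.2)
 foot 240 ((607.8985595703125, -17.02435874938965), 79.55217742919922)
 collar 94 (array([615.9, -51.1]), array([43.7, 42.8]), 74.0)
 amber [0.68503708 0.37610831 0.15226678] ((701.6353759765625, 408.06109619140625), 101.78179931640625)
 crop 235 165 3.911764705882353
```

View pics/c2.png

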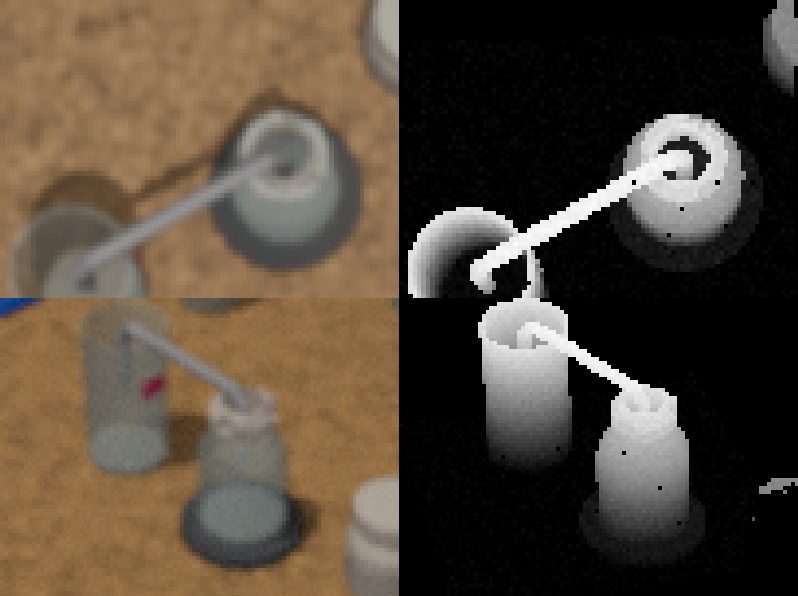

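The crops show bar ends at top-view pixels (230,211) and (277,186); the side view sits about 6 mm lower in y than the top view, so the wrist camera must settle it.

```bash
cat >> h.py <<'E'
from scipy.spatial.transform import Rotation as Ro
def rows_for(o,target,yaw):
    """tool-frame shift to target (TCP) and turn about tool z to reach world yaw (tool pointing down)"""
    R=Ro.from_euler("xyz",o["orientation"],degrees=True).as_matrix()
    d=R.T@(np.array(target)-o["tool_pos"]); t=-((yaw-o["orientation"][2]+90)%180-90)
    return d.round(4),round(t,1)
def wcloud(s,o):
    z=s["z_map"];v,u=np.mgrid[:z.shape[0],:z.shape[1]];f=foc(s);a=u-s["cx"];b=v-s["cy"];r=np.hypot(a,b)+1e-9;th=r/f
    k=np.tan(np.minimum(th,1.45))/r*z; P=np.dstack([a*k,b*k,z]);P[th>1.45]=np.nan;P[z==0]=np.nan
    T=s["T_tool_cam"];P=P@T[:3,:3].T+T[:3,3]
    R=Ro.from_euler("xyz",o["orientation"],degrees=True).as_matrix()
    return P@R.T+o["tool_pos"]
E
python3 - <<'E'
import pickle,numpy as np,cv2
from h import *
from plant import ctrl
for n in("top","side"):
    s=pickle.load(open(n+"0.pkl","rb"))
    C=cloud(s);X,Y,Z=np.moveaxis(C,2,0);L=(abs(X-.585)<.05)&(abs(Y-.014)<.045)&(Z>.128)&(Z<.14)
    p=C[L];v=cv2.fitLine(p[:,:2].astype(np.float32),2,0,.01,.01).ravel();print(n,L.sum(),v,np.degrees(np.arctan2(v[1],v[0])))
print(plane(pickle.load(open("top0.pkl","rb")),[[277,186],[230.5,210.6]],.13))
o=ctrl.get_obs()
print(rows_for(o,[.585,.014,.27],-58),rows_for(o,[.585,.014,.27],-58+180),o["orientation"])
s=ctrl.snapshot("wrist");print(s["T_tool_cam"].round(3),s["fovy"],s["cx"],s["cy"])
E
```

```text
top 183 [ 0.48522708 -0.87438816  0.5872976   0.01388719] -60.972652
side 92 [ 0.49013045 -0.8716491   0.5859116   0.01205308] -60.65085
[[ 0.61252444 -0.04489771  0.13      ]
 [ 0.55497547  0.06687473  0.13      ]]
(array([ 0.5628,  0.5141, -0.0184]), np.float64(43.5)) (array([ 0.5628,  0.5141, -0.0184]), np.float64(43.5)) [ 1.79913960e+02 -7.71976091e-03 -1.45482154e+01]
[[-0.001 -0.96  -0.281  0.076]
 [ 1.    -0.001 -0.     0.   ]
 [ 0.    -0.281  0.96  -0.134]
 [ 0.     0.     0.     1.   ]] 65.70646984690485 279.50101668511115 215.6579249032628
```

Careful with the scale: shifts go in shares of 0.6 m and turns go in shares of 60 degrees. That gives: 0.38 m / 0.6 = 0.6333, 0.34 m / 0.6 = 0.5667, 46 degrees / 60 = 0.7667.

```bash
python3 drive.py '[0.1,0.0833,0,0.15,0.088,0.1833,0.1667,0,0.3,0.088,0.2667,0.2333,0,0.45,0.088,0.3333,0.3167,-0.0167,0.6,0.088,0.4167,0.3833,-0.0167,0.75,0.088,0.4833,0.45,-0.0333,0.7667,0.088,0.5667,0.5167,-0.0333,0.7667,0.088,0.6333,0.5833,-0.0333,0.7667,0.088]'
python3 - <<'E'
from h import *
from plant import ctrl
o=ctrl.get_obs();print(o["joint_pos"],o["orientation"],rows_for(o,[.584,.011,.27],-60.8))
E
```

```text
clock: 1.15
tool_pos: [0.4406, 0.2329, 0.2718]
orientation: [-180.0, 0.0, -60.5]
force: [0.5, -0.3, -0.4]
opening: 0.0874
gripper_force: 0.0
[ 5.04896397e+01  2.88714149e+00 -1.92685385e+01  1.84741123e-03
 -6.77928043e+01 -2.10066966e+01] [-1.79951295e+02  1.68699257e-02 -6.05163523e+01] (array([ 0.2637, -0.0156,  0.0017]), np.float64(0.3))
```

Converted, 0.264 m / 0.6 = 0.44, 0.24 m / 0.6 = 0.4, 0.3 degrees / 60 = 0.005.

```bash
python3 drive.py '[0.1,0,0,0,0.088,0.2,-0.0167,0,0,0.088,0.3,-0.0267,0,0,0.088,0.4,-0.0267,0,0,0.088,0.44,-0.0267,0,0.005,0.088,0.44,-0.0267,0,0.005,0.088]'
python3 - <<'E'
from h import *
from plant import ctrl
import pickle
o=ctrl.get_obs();s=ctrl.snapshot("wrist");pickle.dump((s,o),open("w1.pkl","wb"))
cv2.imwrite("pics/w1.png",s["frame"][:,:,::-1])
C=wcloud(s,o);X,Y,Z=np.moveaxis(C,2,0)
L=(abs(X-.585)<.05)&(abs(Y-.012)<.045)&(Z>.126)&(Z<.142);p=C[L]
v=cv2.fitLine(p[:,:2].astype(np.float32),2,0,.01,.01).ravel();print(L.sum(),v,np.degrees(np.arctan2(v[1],v[0])),np.percentile(p[:,2],[5,50,95]))
L=(abs(X-.585)<.13)&(abs(Y-.012)<.13)&(Z>.130)&(Z<.145);p=C[L];d=p[:,:2]@v[:2];print("ends",d.min(),d.max(),np.percentile(d,[1,50,99]),"mid d of (.584,.011)",np.array([.584,.011])@v[:2])
E
```

```text
clock: 1.9
tool_pos: [0.5839, 0.0108, 0.2706]
orientation: [179.9, 0.0, -61.0]
force: [-0.7, -0.3, -0.1]
opening: 0.0881
gripper_force: 0.0
1414 [ 0.51411575 -0.8577208   0.5880326   0.01109469] -59.061634 [0.12684152 0.13493133 0.13661666]
ends 0.22906037020906683 0.35492026954020917 [0.23326365 0.29742868 0.35223993] mid d of (.584,.011) 0.29080866974592207
```

View pics/w1.png

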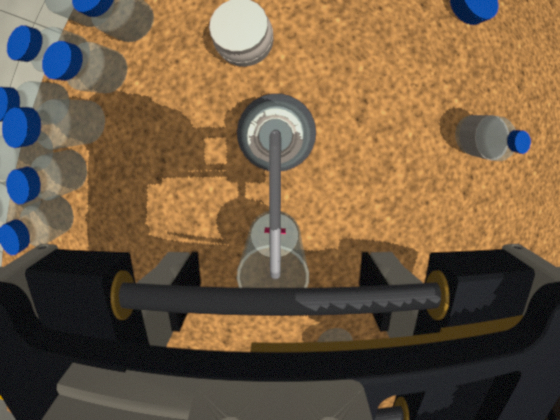

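The wrist view shows the bar running from the bottle mouth (275,133) to the beaker (275,272), with nothing in the way of the fingers. I'm going down to grasp.

Converted, 0.134 m / 0.6 = 0.2233, -0.003 m / 0.6 = -0.005, -1 degrees / 60 = -0.0167.

```bash
python3 drive.py '[0.0017,-0.005,0.0833,-0.0167,0.088,0.0017,-0.005,0.1667,-0.0167,0.088,0.0017,-0.005,0.2233,-0.0167,0.088,0.0017,-0.005,0.2233,-0.0167,0.03,0.0017,-0.005,0.2233,-0.0167,0.0,0.0017,-0.005,0.2233,-0.0167,0.0,0.0017,-0.005,0.2233,-0.0167,0,0.0017,-0.005,0.2233,-0.0167,0]'
```

```text
clock: 2.95
tool_pos: [0.5869, 0.0132, 0.1381]
orientation: [-179.9, -0.0, -59.8]
force: [-0.3, 0.0, -0.4]
opening: 0.0435
gripper_force: 0.0
```

```bash
python3 drive.py '[0,0,0.0017,0,0,0,0,0.0017,0,0,0,0,0.0017,0,0,0,0,0.0017,0,0,0,0,0.0017,0,0,0,0,0.0017,0,0,0,0,0.0017,0,0,0,0,0.0017,0,0]'
```

```text
clock: 3.95
tool_pos: [0.5867, 0.0131, 0.1364]
orientation: [-180.0, -0.0, -59.8]
force: [0.2, -0.3, 0.0]
opening: 0.0091
gripper_force: 30.0
```

Converted, -0.13 m / 0.6 = -0.2167, -0.09 m / 0.6 = -0.15.

```bash
python3 drive.py '[0,0,-0.0333,0,0,0,0,-0.0833,0,0,0,0,-0.15,0,0,0,0,-0.2167,0,0,0,0,-0.2167,0,0]'
python3 - <<'E'
from h import *
from plant import ctrl
import pickle
o=ctrl.get_obs();print(rows_for(o,[.4625,.418,.268],-64),o["force"],o["opening"])
s=pickle.load(open("top0.pkl","rb"))
print("amber base",plane(s,[123.5,184],.02),"red top",plane(s,[96,166],.19))
E
```

```text
clock: 4.58
tool_pos: [0.5882, 0.0134, 0.27]
orientation: [-179.7, -0.1, -59.8]
force: [-0.4, -0.2, -1.8]
opening: 0.0085
gripper_force: 30.0
(array([-0.413 , -0.0946,  0.0018]), np.float64(4.2)) [-0.35604466 -0.1958356  -1.81280233] 0.008503897986239682
amber base [[0.64812775 0.36307811 0.02      ]] red top [[0.65463931 0.36675049 0.19      ]]
```

Converted, -0.413 m / 0.6 = -0.6883, -0.37 m / 0.6 = -0.6167, 4.2 degrees / 60 = 0.07.

```bash
python3 drive.py '[-0.05,-0.0167,0,0.0333,0,-0.1333,-0.0333,0,0.0667,0,-0.2333,-0.05,0,0.07,0,-0.3333,-0.075,0,0.07,0,-0.4333,-0.1,0,0.07,0,-0.5333,-0.1217,0,0.07,0,-0.6167,-0.1417,0,0.07,0,-0.6883,-0.1577,0,0.07,0]'; python3 drive.py '[0,0,0,0,0,0,0,0,0,0,0,0,0,0,0]'
python3 - <<'E'
from h import *
from plant import ctrl
import pickle
o=ctrl.get_obs();s=ctrl.snapshot("wrist");pickle.dump((s,o),open("w2.pkl","wb"))
C=wcloud(s,o);X,Y,Z=np.moveaxis(C,2,0);hsv=cv2.cvtColor(s["frame"],cv2.COLOR_RGB2HSV)
b=(cv2.inRange(hsv,(105,110,25),(130,255,255))>0)&(abs(X-.4975)<.09)&(abs(Y-.346)<.09)
p=C[b&(Z>.004)&(Z<.015)];print(len(p),cv2.minAreaRect((p[:,:2]*1000).astype(np.float32)))
for hlo in (.06,.095):
  k,lab,st,ce=cv2.connectedComponentsWithStats((b&(Z>hlo)&(Z<.116)).astype(np.uint8))
  for i in range(1,k):
    if st[i,4]>20: q=C[lab==i];print(hlo,st[i,4],ce[i],q.mean(0),q[:,2].max(),cv2.minAreaRect((q[:,:2]*1000).astype(np.float32)))
cv2.imwrite("pics/w2.png",s["frame"][:,:,::-1])
E
```

```text
clock: 5.58
tool_pos: [0.4597, 0.4194, 0.2651]
orientation: [179.9, -0.0, -64.0]
force: [1.5, 0.8, -0.2]
opening: 0.0093
gripper_force: 30.0
clock: 5.95
tool_pos: [0.4612, 0.4167, 0.2661]
orientation: [180.0, -0.0, -64.1]
force: [0.3, -0.3, -0.5]
opening: 0.0087
gripper_force: 30.0
3830 ((497.9255676269531, 349.757080078125), (68.65238189697266, 107.85640716552734), 26.209640502929688)
0.06 453 [275.60927152  81.37527594] [0.51461949 0.31461355 0.09991953] 0.11283021133244167 ((515.0055541992188, 314.03973388671875), (39.91388702392578, 8.08981990814209), 26.516578674316406)
0.06 140 [261.61428571 165.99285714] [0.4921484  0.39025356 0.10460609] 0.11241651148844245 ((492.393798828125, 391.06427001953125), (12.55476188659668, 7.151947975158691), 25.9229736328125)
0.06 41 [294.82926829 166.82926829] [0.46501733 0.37727409 0.10969236] 0.11231167110004792 ((464.7112121582031, 377.5157775878906), (3.808589220046997, 7.00201416015625), 26.553760528564453)
0.095 176 [262.98863636  80.46022727] [0.52480348 0.31913713 0.10450976] 0.112395570259757 ((525.034423828125, 318.8480529785156), (17.663585662841797, 7.526834964752197), 25.00576400756836)
0.095 181 [287.7679558   80.32044199] [0.50507191 0.3095202  0.10454253] 0.11283021133244167 ((505.4770812988281, 309.2635192871094), (18.644075393676758, 7.660933494567871), 28.1738338470459)
0.095 129 [261.14728682 166.53488372] [0.49234801 0.39062242 0.10684023] 0.11241651148844245 ((492.394287109375, 391.06500244140625), (12.551085472106934, 7.150786399841309), 25.85025978088379)
0.095 41 [294.82926829 166.82926829] [0.46501733 0.37727409 0.10969236] 0.11231167110004792 ((464.7112121582031, 377.5157775878906), (3.808589220046997, 7.00201416015625), 26.553760528564453)
```

View pics/w2.png

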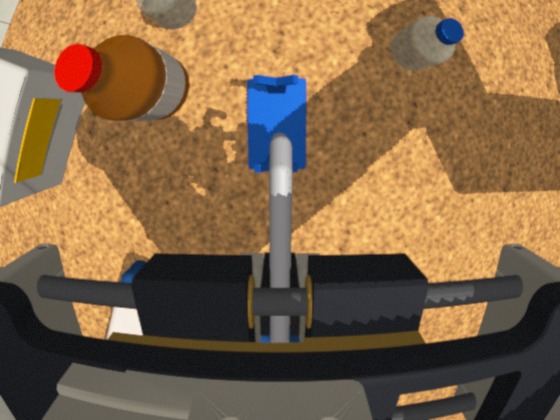

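The wrist view shows the rest at (277,125), with far notch tips near (263,80) and (288,80) and near tips at (261,166) and (295,167). They give the seat at (0.498, 0.350) and yaw -64, with 79 mm between uprights, which matches. The bar is straight in the gripper. I'm moving over and lowering.

Converted, 0.135 m / 0.6 = 0.225, 0.13 m / 0.6 = 0.2167.

```bash
python3 drive.py '[0.0667,-0.0033,0,0,0,0.1183,-0.0067,0,0,0,0.1183,-0.0067,0.05,0,0,0.1183,-0.0067,0.1167,0,0,0.1183,-0.0067,0.1833,0,0,0.1183,-0.0067,0.2167,0,0,0.1183,-0.0067,0.225,0,0,0.1183,-0.0067,0.225,0,0]'
python3 - <<'E'
from h import *
from plant import ctrl
import pickle
o=ctrl.get_obs();print(rows_for(o,[.4954,.3547,.106],-64),o["force"],o["tool_pos"])
s=ctrl.snapshot("wrist");pickle.dump((s,o),open("w3.pkl","wb"))
C=wcloud(s,o);X,Y,Z=np.moveaxis(C,2,0);hsv=cv2.cvtColor(s["frame"],cv2.COLOR_RGB2HSV)
R=Ro.from_euler("z",-64,degrees=True).as_matrix();Q=(C-[.4978,.3497,0])@R
m=(hsv[:,:,1]<60)&(Q[:,:,0]>.02)&(Q[:,:,0]<.06)&(abs(Q[:,:,1])<.02)&(Z>.1);p=Q[m];print(m.sum(),p.mean(0),np.percentile(p[:,2],95),np.polyfit(p[:,0],p[:,1],1))
E
```

```text
clock: 7.0
tool_pos: [0.4962, 0.3555, 0.132]
orientation: [-180.0, 0.0, -64.1]
force: [-0.3, -0.4, -1.1]
opening: 0.009
gripper_force: 30.0
(array([0.0004, 0.0011, 0.026 ]), np.float64(-0.1)) [-0.25194697 -0.3823694  -1.07830963] [0.49617723 0.35548886 0.13198677]
18225 [0.02624856 0.00029863 0.19824746] 0.2263307275721818 [-0.03167251  0.00112998]
```

Bar is 0.1–1 mm off the notch line. Lowering the last 26 mm.

Converted, 0.026 m / 0.6 = 0.0433, 0.025 m / 0.6 = 0.0417.

```bash
python3 drive.py '[0.0007,0.0017,0.02,0,0,0.0007,0.0017,0.0333,0,0,0.0007,0.0017,0.0417,0,0,0.0007,0.0017,0.0433,0,0,0.0007,0.0017,0.0433,0,0]'
```

```text
clock: 7.68
tool_pos: [0.4953, 0.355, 0.106]
orientation: [-180.0, -0.0, -64.0]
force: [-0.8, -1.3, 4.8]
opening: 0.0093
gripper_force: 30.0
```

Converted, -0.09 m / 0.6 = -0.15, -0.04 m / 0.6 = -0.0667.

```bash
python3 drive.py '[0,0,0,0,0.02,0,0,0,0,0.04,0,0,0,0,0.05,0,0,0,0,0.05,0,0,0,0,0.05,0,0,-0.0167,0,0.05,0,0,-0.0667,0,0.05,0,0,-0.15,0,0.05]';  python3 drive.py '[-0.0667,0,-0.0833,0,0.088,-0.1333,0,-0.1167,0,0.088,-0.1333,0,-0.1167,0,0.088,-0.1333,0,-0.1167,0,0.088]'
python3 - <<'E'
from h import *
from plant import ctrl
import pickle
o=ctrl.get_obs();s=ctrl.snapshot("wrist");pickle.dump((s,o),open("w4.pkl","wb"))
C=wcloud(s,o);Z=C[:,:,2];hsv=cv2.cvtColor(s["frame"],cv2.COLOR_RGB2HSV)
R=Ro.from_euler("z",-64,degrees=True).as_matrix();Q=(C-[.4978,.3497,0])@R
m=(hsv[:,:,1]<70)&(abs(Q[:,:,0])<.07)&(abs(Q[:,:,1])<.02)&(Z>.095)&(Z<.12);p=Q[m];print(m.sum(),p.mean(0),np.percentile(p[:,2],[50,95]),np.polyfit(p[:,0],p[:,1],1),np.percentile(p[:,0],[0,1,99,100]))
print(rows_for(o,[.482,-.29,.2],0),o["joint_pos"])
t=ctrl.snapshot("top");pickle.dump(t,open("top1.pkl","wb"))
cv2.imwrite("pics/w4.png",np.hstack([cv2.resize(s["frame"],(400,300)),cv2.resize(t["frame"],(400,300))])[:,:,::-1])
E
```

```text
clock: 8.68
tool_pos: [0.4943, 0.3542, 0.1955]
orientation: [179.8, -0.1, -64.0]
force: [1.1, 0.9, -0.2]
opening: 0.0498
gripper_force: 0.0
clock: 9.18
tool_pos: [0.4596, 0.4266, 0.2654]
orientation: [180.0, -0.0, -64.0]
force: [-0.3, 0.6, -1.3]
opening: 0.0841
gripper_force: 0.0
1520 [-0.00455469 -0.00026493  0.10430848] [0.10473422 0.1065261 ] [-0.00352758 -0.000281  ] [-0.06996747 -0.06844975  0.05947168  0.06209373]
(array([0.6539, 0.2938, 0.0655]), np.float64(-64.0)) [ 6.06700612e+01  1.56141484e+01 -4.53984887e+00 -1.19948222e-02
 -6.98655386e+01 -3.46795987e+01]
```

View pics/w4.png

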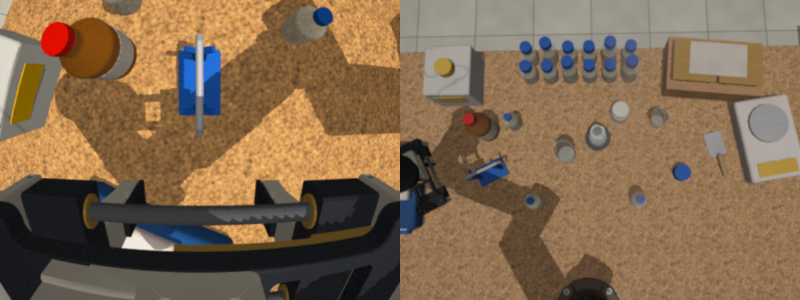

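The tube lies in both notches: mid -4 mm along, 0.3 mm across, level. Next I'm flying over the bottle to measure its axis with the wrist camera.

Converted, 0.47 m / 0.6 = 0.7833, 0.42 m / 0.6 = 0.7, 30 degrees / 60 = 0.5.

```bash
python3 drive.py '[0.1,0.0133,0,0.1333,0.088,0.2,0.0267,0,0.2667,0.088,0.3,0.04,0,0.4,0.088,0.4,0.0533,0,0.5,0.088,0.5,0.0667,0,0.5,0.088,0.6,0.08,0,0.5,0.088,0.7,0.0933,0,0.5,0.088,0.7833,0.1083,0,0.5,0.088]'; python3 drive.py '[0,0,0,0,0.088,0,0,0,0,0.088,0,0,0,0,0.088]'
python3 - <<'E'
from h import *
from plant import ctrl
import pickle
o=ctrl.get_obs();s=ctrl.snapshot("wrist");pickle.dump((s,o),open("w5.pkl","wb"));print(o["joint_pos"])
t=pickle.load(open("top1.pkl","rb"))
for n,s,C in(("w",s,wcloud(s,o)),("top",t,cloud(t))):
    X,Y,Z=np.moveaxis(C,2,0);hsv=cv2.cvtColor(s["frame"],cv2.COLOR_RGB2HSV)
    for nm,lo,hi in(("rim",.1215,.128),("thr",.112,.1215)):
        m=(np.hypot(X-.617,Y+.047)<.045)&(Z>lo)&(Z<hi);p=(C[m][:,:2]*1000).astype(np.float32)
        print(n,nm,m.sum(),p.mean(0),cv2.minEnclosingCircle(p))
    m=(np.hypot(X-.617,Y+.047)<.058)&(Z>.006)&(Z<.018)&(hsv[:,:,2]<110);p=(C[m][:,:2]*1000).astype(np.float32)
    print(n,"foot",len(p),cv2.minEnclosingCircle(p),cv2.minAreaRect(p))
print(rows_for(o,[.482,-.344,.2],-94))
cv2.imwrite("pics/w5.png",ctrl and pickle.load(open("w5.pkl","rb"))[0]["frame"][:,:,::-1])
E
```

```text
clock: 10.28
tool_pos: [0.6071, -0.0275, 0.2648]
orientation: [179.9, -0.0, -94.1]
force: [0.7, 0.9, -0.1]
opening: 0.0874
gripper_force: 0.0
clock: 10.65
tool_pos: [0.6069, -0.0237, 0.2652]
orientation: [180.0, -0.0, -94.0]
force: [-0.1, 0.5, 0.3]
opening: 0.0879
gripper_force: 0.0
[ 1.61688535e+01  1.37634265e+01 -7.06288368e+00 -5.37195254e-03
 -6.91901200e+01 -2.01693513e+01]
w rim 551 [619.02875  -44.972023] ((618.5933837890625, -44.46122360229492), 23.967609405517578)
w thr 825 [618.57043  -44.958206] ((618.9166870117188, -44.548980712890625), 24.45728302001953)
w foot 1193 ((619.1703491210938, -44.602882385253906), 47.63933181762695) ((615.8673095703125, -52.577945709228516), (77.43929290771484, 94.62901306152344), 67.54006958007812)
top rim 82 [617.15826  -43.901897] ((618.3589477539062, -42.7957763671875), 23.925535202026367)
top thr 107 [618.54565 -41.82306] ((619.1073608398438, -42.64763641357422), 24.573421478271484)
top foot 306 ((622.1437377929688, -40.46377944946289), 50.89091110229492) ((619.2471313476562, -41.520721435546875), (93.75540161132812, 93.47146606445312), 46.2982292175293)
(array([0.3282, 0.1023, 0.0653]), np.float64(-0.0))
```

View pics/w5.png

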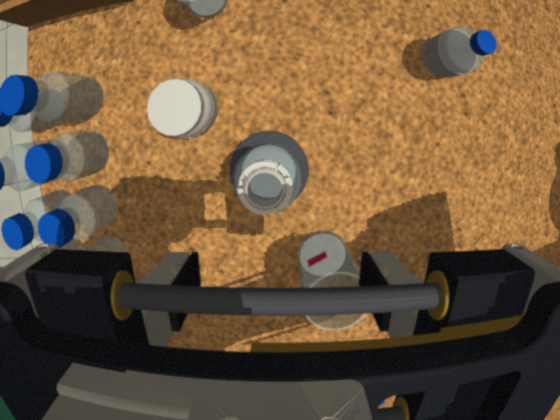

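Wrist view: bottle collar at (267,185), foot around it; axis (0.6188, -0.0446), radii 24 and 47.6 mm as they should be. Now the cap.

```bash
python3 drive.py '[0.0833,0.0267,0,0,0.088,0.1667,0.0533,0,0,0.088,0.2667,0.0833,0,0,0.088,0.3667,0.1167,0.0167,0,0.088,0.45,0.1417,0.0333,0,0.088,0.5083,0.1667,0.05,0,0.088,0.525,0.1705,0.05,0,0.088,0.525,0.1705,0.05,0,0.088]'; python3 drive.py '[0,0,0,0,0.088,0,0,0,0,0.088]'
cat >> h.py <<'E'
def capfit(s,o,ce=(.482,-.344),z=.038):
    C=wcloud(s,o);X,Y,Z=np.moveaxis(C,2,0);hsv=cv2.cvtColor(s["frame"],cv2.COLOR_RGB2HSV)
    m=(cv2.inRange(hsv,(100,100,25),(132,255,255))>0)&(np.hypot(X-ce[0],Y-ce[1])<.06)&(abs(Z-z)<.006)
    p=C[m];return m.sum(),p.mean(0).round(4),cv2.minEnclosingCircle((p[:,:2]*1000).astype(np.float32))
E
python3 - <<'E'
from h import *
from plant import ctrl
o=ctrl.get_obs();s=ctrl.snapshot("wrist")
n,m,c=capfit(s,o);print(n,m,c,o["tool_pos"],rows_for(o,[c[0][0]/1e3,c[0][1]/1e3,.035],-94))
E
```

```text
clock: 11.7
tool_pos: [0.4833, -0.331, 0.2356]
orientation: [-180.0, -0.0, -94.0]
force: [-0.3, 0.7, 0.8]
opening: 0.0876
gripper_force: 0.0
clock: 11.95
tool_pos: [0.4837, -0.3302, 0.2357]
orientation: [-180.0, -0.0, -93.9]
force: [0.8, -0.1, 1.0]
opening: 0.0877
gripper_force: 0.0
2484 [ 0.4825 -0.3488  0.0389] ((482.31939697265625, -348.42083740234375), 29.665428161621094) [ 0.4837249  -0.33024523  0.2357339 ] (array([0.0182, 0.0003, 0.2007]), np.float64(0.1))
```

Converted, 0.2 m / 0.6 = 0.3333, 0.19 m / 0.6 = 0.3167.

```bash
python3 drive.py '[0.03,0.0005,0.0833,0,0.088,0.03,0.0005,0.1667,0,0.088,0.03,0.0005,0.25,0,0.088,0.03,0.0005,0.3167,0,0.088,0.03,0.0005,0.3333,0,0.088,0.03,0.0005,0.3333,0,0.088,0.03,0.0005,0.3333,0,0.06,0.03,0.0005,0.3333,0,0.04]';  python3 drive.py '[0,0,0,0,0.04,0,0,0,0,0.04,0,0,0,0,0.04,0,0,0,0,0.04,0,0,0,0,0.04]'
python3 - <<'E'
from h import *
from plant import ctrl
o=ctrl.get_obs();s=ctrl.snapshot("wrist")
n,m,c=capfit(s,o);print(n,m,c,o["tool_pos"],o["orientation"])
cv2.imwrite("pics/w6.png",s["frame"][:,:,::-1])
E
```

```text
clock: 13.0
tool_pos: [0.4824, -0.3495, 0.037]
orientation: [-179.8, -0.0, -94.0]
force: [-0.0, -0.3, -0.6]
opening: 0.073
gripper_force: 0.0
clock: 13.62
tool_pos: [0.4818, -0.3493, 0.0362]
orientation: [-179.9, -0.0, -94.0]
force: [-1.5, 1.9, 6.1]
opening: 0.0594
gripper_force: 30.0
7630 [ 0.4816 -0.3544  0.0387] ((482.04034423828125, -349.2140197753906), 30.4582576751709) [ 0.4817998  -0.34932127  0.03621486] [-1.79942899e+02 -2.41817332e-02 -9.40286241e+01]
```

Careful with the scale: shifts go in shares of 0.6 m and turns go in shares of 60 degrees. That gives: -0.285 m / 0.6 = -0.475, -0.05 m / 0.6 = -0.0833.

```bash
python3 drive.py '[0,0,-0.0667,0,0.04,0,0,-0.15,0,0.04,-0.05,-0.0183,-0.2167,0,0.04,-0.1333,-0.05,-0.2417,0,0.04,-0.2333,-0.0833,-0.2417,0,0.04,-0.3333,-0.1217,-0.2417,0,0.04,-0.4167,-0.1533,-0.2417,0,0.04,-0.475,-0.175,-0.2417,0,0.04]';  python3 drive.py '[-0.0333,-0.0117,0,0,0.04,-0.0475,-0.0173,0,0,0.04,-0.0475,-0.0173,0,0,0.04,-0.0475,-0.0173,0,0,0.04,-0.0475,-0.0173,0,0,0.04]'
python3 - <<'E'
from h import *
from plant import ctrl
o=ctrl.get_obs();s=ctrl.snapshot("wrist")
n,m,c=capfit(s,o,(.6188,-.0446),o["tool_pos"][2]+.002);print(n,m,c,o["tool_pos"],o["orientation"],o["force"],rows_for(o,[.6188,-.0446,.16],-94),o["joint_pos"][5])
t=ctrl.snapshot("side");cv2.imwrite("pics/s6.png",np.hstack([cv2.resize(t["frame"][100:300,180:400],(440,400)),s["frame"][:400,100:450]])[:,:,::-1])
E
```

```text
clock: 14.68
tool_pos: [0.6069, -0.0698, 0.1802]
orientation: [180.0, 0.0, -94.0]
force: [0.9, -0.0, -1.2]
opening: 0.0593
gripper_force: 30.0
clock: 15.3
tool_pos: [0.6183, -0.0455, 0.1805]
orientation: [180.0, -0.0, -94.1]
force: [-0.1, -0.4, -0.8]
opening: 0.0596
gripper_force: 30.0
7649 [ 0.6181 -0.0506  0.1829] ((618.6143798828125, -44.71064758300781), 30.537397384643555) [ 0.61830317 -0.04554609  0.18048729] [ 1.79999513e+02 -1.35264907e-03 -9.41102966e+01] [-0.05397679 -0.40649711 -0.75800292] (array([-0.001 , -0.0004,  0.0205]), np.float64(-0.1)) -17.91968061352277
```

View pics/s6.png

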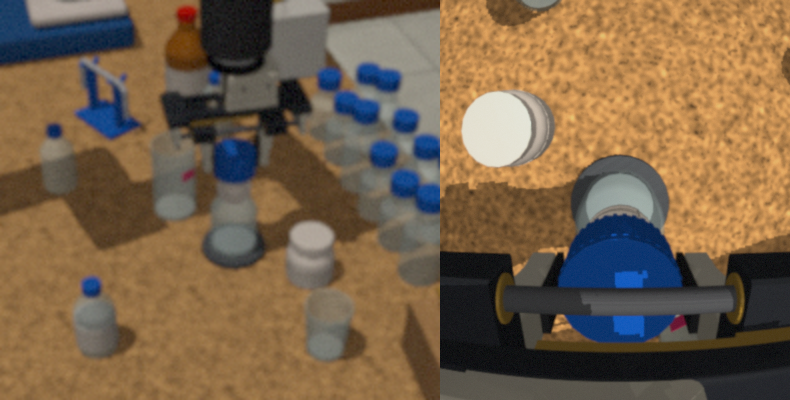

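The cap is held above the neck: in the side crop it sits at (235,160) over the collar, and in the wrist crop it is level at (620,275). Lowering onto the neck.

```bash
python3 drive.py '[-0.0012,-0.0007,0.0167,0,0.04,-0.0012,-0.0007,0.0267,0,0.04,-0.0012,-0.0007,0.035,0,0.04,-0.0012,-0.0007,0.04,0,0.04,-0.0012,-0.0007,0.04,0,0.04]'; python3 drive.py '[0,0,0.0017,0,0.04,0,0,0.0033,0,0.04,0,0,0.0033,0,0.04]'; python3 -c "
from plant import ctrl;o=ctrl.get_obs();print(o['tool_pos'],o['force'],o['moment'],o['orientation'])"
```

```text
clock: 16.02
tool_pos: [0.6198, -0.0443, 0.1574]
orientation: [-179.9, -0.0, -94.0]
force: [-0.2, -2.8, 5.0]
opening: 0.0592
gripper_force: 30.0
clock: 16.4
tool_pos: [0.6201, -0.0444, 0.1568]
orientation: [-179.8, -0.0, -94.0]
force: [-2.9, -1.8, 14.8]
opening: 0.0591
gripper_force: 30.0
[ 0.62009931 -0.04437316  0.15677906] [-2.90515151 -1.8319586  14.81375615] [-0.36762748  1.33468938  0.07525265] [-1.79829494e+02 -4.58044838e-02 -9.39854523e+01]
```

Converted, -0.0012 m / 0.6 = -0.002, 0.0003 m / 0.6 = 0.0005, -10 degrees / 60 = -0.1667.

```bash
python3 drive.py '[0,-0.002,0,-0.0833,0.04,0,-0.002,0.0005,-0.1667,0.04,0,-0.002,0.0005,-0.1667,0.04]';  python3 drive.py '[0,0,0,-0.0833,0.04,0,0,0,-0.1667,0.04,0,0,0,-0.1667,0.04]'; python3 -c "
from plant import ctrl;o=ctrl.get_obs();print(o['tool_pos'],o['force'],o['moment'],o['orientation'])"
```

```text
clock: 16.77
tool_pos: [0.6204, -0.0445, 0.155]
orientation: [-180.0, -0.1, -83.9]
force: [-2.7, -1.1, 7.3]
opening: 0.0592
gripper_force: 30.0
clock: 17.15
tool_pos: [0.6205, -0.0443, 0.155]
orientation: [-180.0, -0.1, -73.9]
force: [-2.5, -0.9, 7.8]
opening: 0.0593
gripper_force: 30.0
[ 0.62050314 -0.04432891  0.1550316 ] [-2.53673369 -0.89089644  7.77126039] [-0.41433317  0.89110936  0.15604214] [-1.79967970e+02 -5.16863572e-02 -7.39382234e+01]
```

Converted, 0.001 m / 0.6 = 0.0017, -10 degrees / 60 = -0.1667.

```bash
for r in 1; do python3 drive.py '[0,0,0.0017,-0.0833,0.04,0,0,0.0017,-0.1667,0.04,0,0,0.0017,-0.1667,0.04]'; python3 drive.py '[0,0,0,-0.0833,0.04,0,0,0,-0.1667,0.04,0,0,0,-0.1667,0.04]'; done; python3 -c "
from plant import ctrl;o=ctrl.get_obs();print(o['tool_pos'],o['force'],o['moment'],o['orientation'])"
```

```text
clock: 17.52
tool_pos: [0.6212, -0.0443, 0.1549]
orientation: [-179.9, -0.1, -63.9]
force: [-3.1, -0.9, 11.8]
opening: 0.0591
gripper_force: 30.0
clock: 17.9
tool_pos: [0.6213, -0.0442, 0.155]
orientation: [-179.9, -0.1, -53.9]
force: [-2.8, 0.1, 11.3]
opening: 0.0594
gripper_force: 30.0
[ 0.62126414 -0.04423327  0.15496036] [-2.76597949  0.06339594 11.34324529] [-0.30185217  0.88837736  0.16216706] [-1.79901958e+02 -1.23161044e-01 -5.39126869e+01]
```

Converted, 0.0012 m / 0.6 = 0.002, -0.0009 m / 0.6 = -0.0015, -10 degrees / 60 = -0.1667.

```bash
python3 drive.py '[-0.0015,0.002,0,0,0.04,-0.0015,0.002,0,-0.0833,0.04,-0.0015,0.002,0,-0.1667,0.04,-0.0015,0.002,0,-0.1667,0.04]'; python3 drive.py '[0,0,0,-0.0833,0.04,0,0,0,-0.1667,0.04,0,0,0,-0.1667,0.04]'; python3 -c "
from plant import ctrl;o=ctrl.get_obs();print(o['tool_pos'],o['force'],o['moment'],o['orientation'])"
```

```text
clock: 18.4
tool_pos: [0.6205, -0.0439, 0.155]
orientation: [-179.8, -0.2, -43.9]
force: [0.7, -0.3, 8.2]
opening: 0.0594
gripper_force: 30.0
clock: 18.77
tool_pos: [0.6205, -0.0439, 0.155]
orientation: [-179.9, -0.2, -33.9]
force: [0.5, 0.1, 8.7]
opening: 0.0595
gripper_force: 30.0
[ 0.62050802 -0.04389904  0.15502438] [0.48528468 0.13241434 8.68667986] [0.03116693 0.12905819 0.08546084] [-179.87771705   -0.20466039  -33.91387245]
```

Lateral force is gone at (0.6205, -0.044), so the cap is centred. I've turned 60° so far and am continuing.

Converted, -10 degrees / 60 = -0.1667.

```bash
python3 drive.py '[0,0,0,-0.0833,0.04,0,0,0,-0.1667,0.04,0,0,0,-0.1667,0.04]'; python3 drive.py '[0,0,0,-0.0833,0.04,0,0,0,-0.1667,0.04,0,0,0,-0.1667,0.04]'; python3 -c "
from plant import ctrl;o=ctrl.get_obs();print(o['tool_pos'],o['force'],o['moment'],o['orientation'])"
```

```text
clock: 19.15
tool_pos: [0.6205, -0.0439, 0.155]
orientation: [-179.9, -0.2, -23.9]
force: [0.1, -0.8, 8.9]
opening: 0.0595
gripper_force: 30.0
clock: 19.52
tool_pos: [0.6205, -0.0439, 0.1549]
orientation: [-180.0, -0.2, -13.9]
force: [-0.1, 0.6, 8.5]
opening: 0.0594
gripper_force: 30.0
[ 0.62049462 -0.04385681  0.15489073] [-0.10006974  0.55039471  8.51898334] [0.03167323 0.00750281 0.11338946] [-179.95496727   -0.22962654  -13.90762605]
```

Converted, -10 degrees / 60 = -0.1667.

```bash
python3 drive.py '[0,0,0,-0.0833,0.04,0,0,0,-0.1667,0.04,0,0,0,-0.1667,0.04]'; python3 -c "
from plant import ctrl;o=ctrl.get_obs();print(o['tool_pos'],o['force'],o['moment'],o['orientation'])"; python3 drive.py '[0,0,0,-0.0833,0.04,0,0,0,-0.1667,0.04,0,0,0,-0.1667,0.04]'; python3 -c "
from plant import ctrl;o=ctrl.get_obs();print(o['tool_pos'],o['force'],o['moment'],o['orientation'])"
```

```text
clock: 19.9
tool_pos: [0.619, -0.0438, 0.153]
orientation: [-180.0, -0.0, -4.1]
force: [0.3, 0.3, -0.6]
opening: 0.0592
gripper_force: 30.0
[ 0.61897348 -0.04381732  0.15296076] [ 0.30092145  0.26094907 -0.57136888] [ 0.05205889 -0.28524388  0.07354722] [-1.79991525e+02 -2.05974612e-02 -4.06722110e+00]
clock: 20.27
tool_pos: [0.619, -0.0439, 0.1529]
orientation: [-180.0, -0.0, 5.8]
force: [1.6, 0.5, -1.4]
opening: 0.059
gripper_force: 30.0
[ 0.6189948  -0.04387845  0.15292383] [ 1.63931019  0.52916286 -1.41300949] [ 0.08502281 -0.42477635  0.02984762] [-1.79999390e+02 -1.54013926e-02  5.83149612e+00]
```

The lugs are in the gaps: no vertical force, z fell 2 mm. Turning back 4° and lowering into the thread.

Converted, 0.0068 m / 0.6 = 0.0113, 0.006 m / 0.6 = 0.01, 4 degrees / 60 = 0.0667.

```bash
python3 drive.py '[0,0,0,0.0667,0.04,0,0,0.005,0.0667,0.04,0,0,0.01,0.0667,0.04,0,0,0.0113,0.0667,0.04,0,0,0.0113,0.0667,0.04]'; python3 -c "
from plant import ctrl;o=ctrl.get_obs();print(o['tool_pos'],o['force'],o['moment'],o['orientation'],o['joint_pos'])"
```

```text
clock: 20.9
tool_pos: [0.6191, -0.0439, 0.1466]
orientation: [180.0, -0.0, 2.0]
force: [0.2, 0.8, 2.8]
opening: 0.0596
gripper_force: 30.0
[ 0.61907639 -0.043943    0.1466477 ] [0.20872932 0.81689053 2.82199404] [ 0.10388799 -0.39593923  0.01066612] [ 1.79995550e+02 -4.22829259e-02  1.97444199e+00] [ 1.39490316e+01  2.02773356e+01 -1.43556280e+01  1.59602977e-02
 -5.53265978e+01  7.80163336e+01]
```

Converted, 0.0017 m / 0.6 = 0.0028, 0.0013 m / 0.6 = 0.0022, 40 degrees / 60 = 0.6667.

```bash
python3 drive.py '[0,0,0.0005,0.1333,0.04,0,0,0.0012,0.2667,0.04,0,0,0.0017,0.4,0.04,0,0,0.0022,0.5333,0.04,0,0,0.0028,0.6667,0.04,0,0,0.0028,0.6667,0.04]'; python3 -c "
from plant import ctrl;o=ctrl.get_obs();print(o['tool_pos'],o['force'],o['moment'],o['orientation'])"
```

```text
clock: 21.65
tool_pos: [0.6194, -0.044, 0.1453]
orientation: [-179.9, -0.1, -38.0]
force: [1.2, 0.0, 5.3]
opening: 0.0595
gripper_force: 30.0
[ 0.61942487 -0.04396818  0.14529844] [1.23802053 0.02271984 5.25110126] [ 0.02607579 -0.56231907 -0.07821938] [-1.79940708e+02 -7.41473624e-02 -3.79873520e+01]
```

Converted, 0.0017 m / 0.6 = 0.0028, 0.0013 m / 0.6 = 0.0022, 40 degrees / 60 = 0.6667.

```bash
python3 drive.py '[0,0,0.0005,0.1333,0.04,0,0,0.0012,0.2667,0.04,0,0,0.0017,0.4,0.04,0,0,0.0022,0.5333,0.04,0,0,0.0028,0.6667,0.04,0,0,0.0028,0.6667,0.04]'; python3 -c "
from plant import ctrl;o=ctrl.get_obs();print(o['tool_pos'],o['force'],o['moment'],o['orientation'])"
```

```text
clock: 22.4
tool_pos: [0.6191, -0.0442, 0.1431]
orientation: [-180.0, -0.0, -77.8]
force: [1.5, -1.4, 3.2]
opening: 0.0592
gripper_force: 30.0
[ 0.6190537  -0.04423929  0.14310347] [ 1.45123171 -1.4393437   3.18983569] [-0.61489726 -0.77296156 -0.05710003] [-1.79970608e+02 -2.47985094e-02 -7.78384791e+01]
```

Converted, 0.0005 m / 0.6 = 0.0008, 0.0002 m / 0.6 = 0.0003, 10 degrees / 60 = 0.1667.

```bash
python3 drive.py '[0,0,0.0003,0.0833,0.04,0,0,0.0008,0.1667,0.04,0,0,0.0008,0.1667,0.04]'; python3 -c "
from plant import ctrl;o=ctrl.get_obs();print(o['tool_pos'],o['force'],o['moment'],o['orientation'])"; python3 drive.py '[0,0,0.0003,0.0833,0.04,0,0,0.0008,0.1667,0.04,0,0,0.0008,0.1667,0.04]'; python3 -c "
from plant import ctrl;o=ctrl.get_obs();print(o['tool_pos'],o['force'],o['moment'],o['orientation'])"
```

```text
clock: 22.78
tool_pos: [0.6188, -0.0442, 0.1426]
orientation: [-180.0, -0.0, -87.8]
force: [1.1, -1.1, 4.9]
opening: 0.0592
gripper_force: 30.0
[ 0.61882815 -0.04424239  0.14260485] [ 1.10468145 -1.08812663  4.8654435 ] [-0.66319709 -0.38562828 -0.10753814] [-1.79993085e+02 -1.97730197e-02 -8.77740943e+01]
clock: 23.15
tool_pos: [0.6189, -0.0442, 0.1425]
orientation: [-180.0, -0.0, -97.7]
force: [-0.5, -2.1, 6.0]
opening: 0.0595
gripper_force: 30.0
[ 0.61888426 -0.04417426  0.14248038] [-0.47416007 -2.13123551  6.0485201 ] [-0.49341493  0.07625513  1.01480939] [-1.79977300e+02 -4.87427980e-02 -9.76601507e+01]
```

Converted, 8 degrees / 60 = 0.1333.

```bash
python3 drive.py '[0,0,0,0.0667,0.04,0,0,0,0.1333,0.04,0,0,0,0.1333,0.04]'; python3 -c "
from plant import ctrl;o=ctrl.get_obs();print(o['tool_pos'],o['force'],o['moment'],o['orientation'])"
```

```text
clock: 23.52
tool_pos: [0.6187, -0.0439, 0.1424]
orientation: [-180.0, -0.0, -105.6]
force: [-1.7, 0.1, 6.5]
opening: 0.0596
gripper_force: 30.0
[ 0.61874129 -0.04387152  0.1423565 ] [-1.69095124  0.11779301  6.51779955] [0.02309757 0.20954411 1.05398718] [-1.79989765e+02 -3.10970538e-02 -1.05635979e+02]
```

Torque has levelled off at 1.05 N m against the stop and the height is right, so the cap is home. Releasing and retreating.

Converted, -0.12 m / 0.6 = -0.2, -0.1 m / 0.6 = -0.1667.

```bash
python3 drive.py '[0,0,0,0,0.07,0,0,0,0,0.088,0,0,0,0,0.088,0,0,0,0,0.088,0,0,-0.0333,0,0.088,0,0,-0.1,0,0.088,0,0,-0.1667,0,0.088,0,0,-0.2,0,0.088]'; python3 drive.py '[0,0,0,0,0.088,0,0,0,0,0.088,0,0,0,0,0.088,0,0,0,0,0.088]'
python3 - <<'E'
from h import *
from plant import ctrl
o=ctrl.get_obs();s=ctrl.snapshot("wrist");print(o["force"])
print(capfit(s,o,(.6188,-.0446),.1445))
t=ctrl.snapshot("top");print(capfit.__name__)
C=cloud(t);Q=(C-[.4978,.3497,0])@Ro.from_euler("z",-64,degrees=True).as_matrix();h=cv2.cvtColor(t["frame"],cv2.COLOR_RGB2HSV)
m=(h[:,:,1]<80)&(abs(Q[:,:,0])<.07)&(abs(Q[:,:,1])<.02)&(C[:,:,2]>.095)&(C[:,:,2]<.125);print("tube",m.sum(),Q[m].mean(0))
v=ctrl.snapshot("side");cv2.imwrite("pics/f.png",np.hstack([s["frame"][:400,80:480],cv2.resize(v["frame"][90:290,160:360],(400,400))])[:,:,::-1])
E
```

```text
clock: 24.52
tool_pos: [0.6195, -0.044, 0.2645]
orientation: [-179.8, 0.1, -106.0]
force: [0.3, -0.1, -0.4]
opening: 0.0873
gripper_force: 0.0
clock: 25.02
tool_pos: [0.6185, -0.044, 0.261]
orientation: [179.9, -0.0, -106.0]
force: [-0.4, 0.0, 0.8]
opening: 0.0876
gripper_force: 0.0
[-0.36921885  0.00770911  0.84623136]
(np.int64(4048), array([ 0.6185, -0.0462,  0.1454]), ((618.6806640625, -44.775856018066406), 29.98509979248047))
capfit
tube 0 [nan nan nan]<stdin>:7: RuntimeWarning: Mean of empty slice.
  ret = um.true_divide(
```

View pics/f.png

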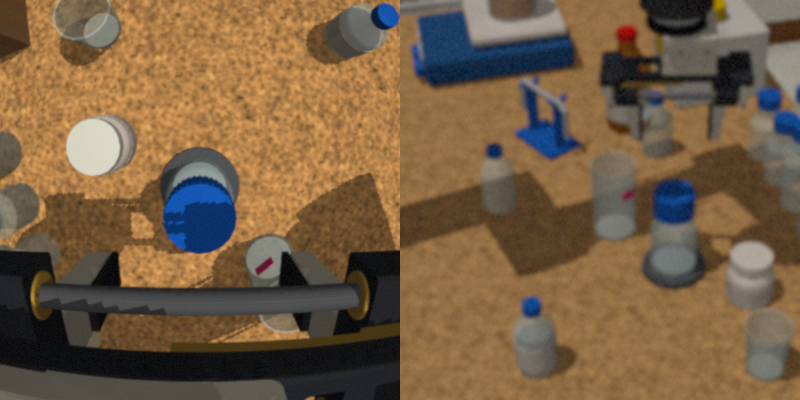

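The final views show the cap square on the bottle at wrist crop (200,215), with its top at 0.1454, and the tube hanging in the rest at side crop (543,105). The gripper is clear, so I'm handing in.

```bash
python3 -c "
from plant import ctrl;print(ctrl.close_job())"
```

```text
the job is handed in; nothing more can be done
None
```

The job is handed in after about 25 s of the 72 s allowed: the tube hangs level in both notches of the rest, the cap is screwed fully home on the bottle and released, and I saw no other labware disturbed; the hand-in call returned no verdict.

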